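# Lower the arm of a ratchet cheese press

### The job

The arm of the cheese press stands raised on its ratchet above a filled mould. Using only your fingertips and gripping nothing, press the red paddle to free the pawl and, keeping it pressed, push the arm smoothly down past the teeth until the foot rests on the blue follower of the mould; then let go and leave the arm down. Do not force the arm against the teeth, slam it or lift it, and do not disturb the mould or the things around the press.

Things in the scene. Friction and masses are not known exactly. Their poses are not given: they have to be found in the camera images.
- press: bench lever cheese press, fixed. Origin on the counter under the middle of its drip tray (under the foot when the arm is level); z up, x from the column towards the grip, y across. Base 310 x 170 mm (x -205 to 105 mm), tray floor 18 mm up, rim 24 mm. White column at x = -145 mm, 155 mm tall. With the arm level only the quadrant (to 265 mm) and the pawl stand above the arm
- lever_pivot (a point): centre of the pin the arm swings on, at press x = -140, y = 0, z = 175 mm; the pin lies along the press's y. Round it the upright steel ratchet quadrant, 10 mm thick, fixed, 97 mm to its tooth tips. The teeth stop a sinking arm at 0.209, 0.297, 0.384, 0.471 and 0.558 rad while the pawl is in; below 0.20 rad there are none
- press_arm (a joint): arm's angle above level, rad: 0.40 to 0.54 at the start; at 0 the foot just meets the mould's follower. Upper stop 0.64. The pivot is stiff: the arm stays where it is left, and sinks under 7 to 10 N at the paddle once the pawl is free. Twin upright steel bars, 20 mm high, 29 mm wide, then a round black grip, 29 mm thick, 240 to 328 mm from the pivot
- pawl (a joint): how far the pawl is pressed free, rad: spring-loaded to 0 (in the teeth), stop at 0.20; clear of the teeth above 0.12. May start at up to 0.11, riding on a tooth. Let go, it springs back and catches the next tooth. Freed by pressing its paddle towards the arm, 3 N to start, 6 N at the stop
- pawl_pin (a point): pin on which the pawl turns in the arm: on the arm's centre line, 105 mm from lever_pivot; along the press's y
- paddle_top (a point): centre of the upper face of the pawl's red paddle, 50 mm along the arm x 36 mm across x 5 mm thick, lying above the bars just inboard of the grip. Turns with arm and pawl about pawl_pin: with the pawl at 0 it is 98 mm farther out along the arm than the pin and 40 mm above the arm's centre line; at 0.20 about 20 mm nearer the arm
- grip_end (a point): centre of the outer end of the black grip, 328 mm from lever_pivot on the arm's centre line
- foot_face (a point): centre of the underside of the steel foot disc (68 mm across, 10 mm thick), which hangs plumb on a rod from a pin in the arm 140 mm from the pivot, and swivels
- mould: filled white cheese mould, a tub 108 mm across and 80 mm tall, with a blue follower disc (92 mm across) on the cheese, its top 14 mm above the rim; loose, 0.7 to 1.0 kg, on the tray under the foot; origin at the centre of its underside
- mould_top (a point): centre of the upper face of the blue follower, 94 mm above the mould's underside, 112 mm above the counter
- spare_hoop: empty white cheese hoop, a tube 100 mm across, 70 mm tall, 4 mm wall, open at both ends; bystander, origin at the centre of its underside
- olive_jar: olive-green jar with red cap, 72 mm across, 105 mm tall; bystander, origin at the centre of its underside
- brush: brush 170 mm long lying on the counter in front of the press, below the arm's grip; bystander, lies along its own x
- cheese_tub: white tub with blue lid, 121 x 91 x 70 mm; bystander, origin at the centre of its underside
- steel_bowl: steel bowl, 140 mm across, 60 mm tall; bystander, origin at the centre of its underside
- small_cheese: small cream-coloured round cheese, 100 mm across, 42 mm tall; bystander, origin at the centre of its underside
- honey_jar: amber jar with black cap, 62 mm across, 90 mm tall; bystander, origin at the centre of its underside
Mind the look-alikes: they are no part of the job. Leave any yellow look-alike of the mould alone.

How it is judged:
By the outcome, as a careful person would: the job done as asked, in the order asked, and still so for the second after the job is handed in, with the robot touching nothing.
It also fails if it takes over 38 s, if anything falls off the work surface, if the arm or the gripper's body presses on something with over 40 N, if the wrist force passes 120 N, or if a joint passes its speed limit or range.

### The arm

A 6-joint arm with a two-finger parallel gripper is mounted at the origin on the work surface. World frame = base frame: x ahead of the robot, y to its left, z up, the work surface at z = 0. Lengths are in m, angles in rad, forces in N, time in s.
With the tool pointing down it reaches from about 0.35 to 1 m from the base axis. Payload 7.1 kg.
Tool frame: the origin (TCP) lies between the finger pads; the fingertips stand 22 mm ahead of it and the grasp point (between the pads) lies 3 mm ahead of it; z points along the fingers, y is the line along which they close (so a half turn about z gives the same grasp; the last joint's range is limited). The gripper opens to 85 mm and grips with 20 to 120 N. Pads are 22 mm wide; open, the fingers measure 114 mm over their backs; the gripper's body (76 mm by 85 mm) begins 54 mm behind the grasp point. The pads swing forward as they close: fully open they stand 13 mm farther back than shut.
Start: joints at [1.269, 0.423, 1.63, -0, 1.089, -0.019], TCP at [0.174, 0.6, 0.253] pointing down, gripper open.
Joint ranges: [-3, 3], [-0.9, 2.11], [0.09, 2.58], [-1.31, 4.45], [0.11, 2.69], [-2.54, 2.54]. Speed limits (rad/s): [2.39, 2.39, 3.01, 3.14, 3.14, 3.14].

### API

Orientations are given as a rotation vector (axis times angle).
In Python, from rig import manip gives the robot as it stands. The module is installed in compiled form; this text tells all that it offers. Calls block until the motion is done:
- manip.move_to(position, orientation): joint-space move of the TCP to a pose.
- manip.servo_line(position, orientation=None, rate=0.15): straight line of the TCP; orientation=None keeps the orientation; rate is the mean speed in m/s.
- manip.set_joints(angles): joint-space move.
- manip.command_gripper(opening, f_grip=None): finger opening in m; f_grip is the grip in N (None keeps the last); returns when the fingers have stopped.
- manip.hold(seconds).
- manip.solve_ik(position, orientation): joint angles nearest the present ones, or None.
- manip.camera(name): name is "side" or "top"; returns a dict with "image" (420x560x3 uint8, red, green, blue), "fx", "fy", "cx", "cy" (pixels), "cam_to_world" (4x4, takes a point from camera to world coordinates). Camera axes: x right, y down, z forward; pixel columns grow to the right and rows downward; lengths in m; the calibration is good to about 2 mm. A picture is of the moment at which its call begins. There is no depth.
A pose or a line that the arm cannot do raises manip.IKError and nothing moves.
- manip.sign_off(): hands the job in; it is judged then, once.
Readings, each from a call of its own:
- manip.get_time(): time.
- manip.get_joint_positions(): joint angles.
- manip.get_joint_vel(): joint speeds.
- manip.get_tau(): joint torques, N m.
- manip.get_position(): TCP position.
- manip.get_ee_rot(): TCP orientation.
- manip.get_contact_force(): force on the tool from outside, world axes, zero at the start.
- manip.get_torque(): the same for the moment, N m.
- manip.get_width(): finger opening in m.
- manip.get_grip_force(): force on a finger pad.
Only numpy, scipy, OpenCV 4.12 (cv2) and the standard library are available. Lean on these libraries where they do the work, as an engineer would, in place of code of your own. Each camera call takes 0.05 s, during which the arm holds its last target. There are 200 camera calls.

## Working session

There is one attempt and no reset: what is moved stays moved. The work goes in short steps, each a Python script; the robot and the scene stay as the last script left them, time stands still between calls to the robot, and variables do not carry over. Pictures are saved under pics/ and viewed, at most 10 in all, crops included, and the job is handed in when it is done.

```bash
mkdir -p pics; python3 - <<'E'
from rig import manip
import cv2, numpy as np
for n in("side","top"):
    c=manip.camera(n); cv2.imwrite(f"pics/{n}0.png",c["image"][:,:,::-1]); np.savez(f"{n}0.npz",**c)
    print(n,c["fx"],c["fy"],c["cx"],c["cy"],np.round(c["cam_to_world"],3).tolist())
print(manip.get_time(),manip.get_ee_rot())
E
```

```text
side 448.6877035371444 448.6877035371444 278.46797549353 205.87962584964373 [[0.782, -0.324, 0.532, -0.143], [-0.623, -0.406, 0.668, -0.876], [-0.0, -0.854, -0.52, 0.824], [0.0, 0.0, 0.0, 1.0]]
top 509.50395454876224 509.50395454876224 285.1463857437128 206.18871802794075 [[0.003, -0.988, 0.156, 0.341], [-1.0, -0.004, -0.008, -0.004], [0.008, -0.156, -0.988, 1.364], [0.0, 0.0, 0.0, 1.0]]
0.1 [-4.42709485e-01 -3.11002940e+00  2.13622032e-03]
```

View pics/side0.png

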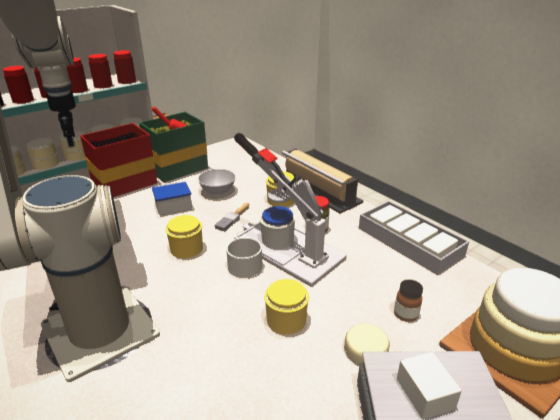

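View pics/top0.png

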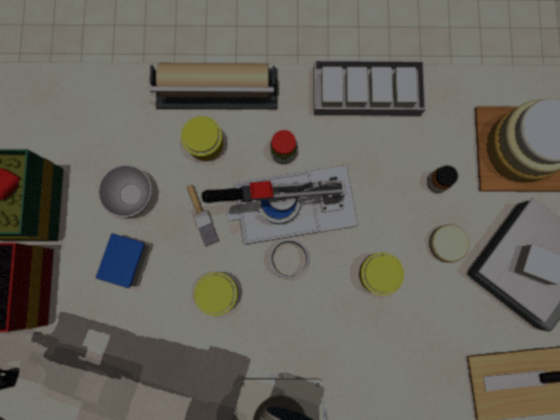

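The red paddle sits at side (267,157) and top (261,190). Other red things are the olive-jar cap at top (283,143) and the box and shelf jars. Only the paddle lies on the black-gripped arm. The mould with the blue follower is at side (278,225), and the yellow pots are the look-alikes. I'll confirm in one enlarged crop.

```bash
python3 - <<'E'
import cv2, numpy as np
a=cv2.imread("pics/side0.png")[120:285,220:360]; b=cv2.imread("pics/top0.png")[155:255,190:365]
a=cv2.resize(a,None,fx=2.4,fy=3.6*2.4/3.6,interpolation=2); b=cv2.resize(b,None,fx=2.6,fy=2.6,interpolation=2)
h=max(a.shape[0],b.shape[0]); o=np.zeros((h,a.shape[1]+b.shape[1],3),np.uint8); o[:a.shape[0],:a.shape[1]]=a;o[:b.shape[0],a.shape[1]:]=b
cv2.imwrite("pics/crop.png",np.clip(o*1.6,0,255)); print(o.shape)
E
```

```text
(396, 791, 3)[ WARN:0@0.027] global loadsave.cpp:1063 imwrite_ Unsupported depth image for selected encoder is fallbacked to CV_8U.
```

View pics/crop.png

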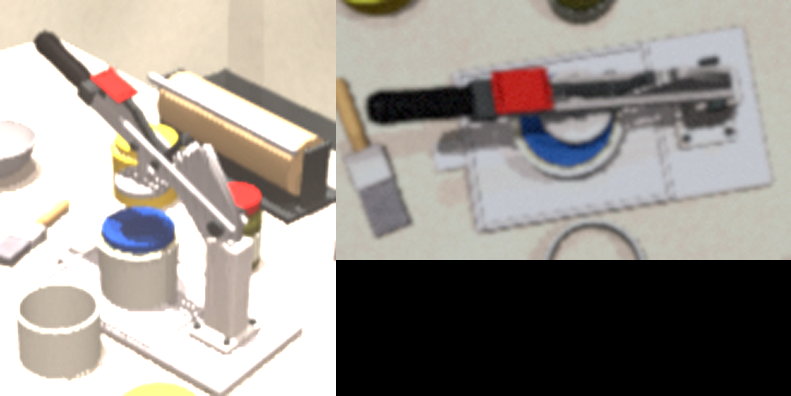

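The crop confirms it: the red paddle lies over the bars inboard of the black grip, and the blue follower in its white tub is under the arm. Next I'll fit the press pose and arm angle.

```bash
cat > h.py <<'E'
import numpy as np, cv2
def ray(c,u,v):
    T=c["cam_to_world"]; d=T[:3,:3]@np.array([(u-c["cx"])/c["fx"],(v-c["cy"])/c["fy"],1.]); return T[:3,3],d
def onz(c,u,v,z):
    o,d=ray(c,u,v); return o+d*(z-o[2])/d[2]
def onplane(c,uv,p,n):
    o,d=ray(c,*uv); return o+d*((p-o)@n)/(d@n)
def tri(c1,a,c2,b):
    o1,d1=ray(c1,*a);o2,d2=ray(c2,*b)
    s=np.linalg.lstsq(np.c_[d1,-d2],o2-o1,rcond=None)[0]; P,Q=o1+s[0]*d1,o2+s[1]*d2
    return (P+Q)/2,np.linalg.norm(P-Q)
def red(img,x0,x1,y0,y1):
    i=img.astype(int); m=((i[...,0]>110)&(i[...,1]<.4*i[...,0])&(i[...,2]<.4*i[...,0])).astype(np.uint8)
    w=np.zeros_like(m); w[y0:y1,x0:x1]=m[y0:y1,x0:x1]
    n,_,st,ce=cv2.connectedComponentsWithStats(w); k=1+np.argmax(st[1:,4]); return ce[k],st[k]
E
python3 - <<'E'
from h import *
S=np.load("side0.npz");T=np.load("top0.npz")
cs=[(742,28),(772,183),(482,228),(455,72)]
C=np.array([onz(T,190+(x-336)/2.6,155+y/2.6,.022) for x,y in cs]); print(C.round(3)); print([np.linalg.norm(C[i]-C[(i+1)%4]).round(3) for i in range(4)])
i=S["image"].astype(int);t=T["image"].astype(int)
rs=red(S["image"],240,300,130,180); rt=red(T["image"],240,275,175,205); print(rs,rt)
P,e=tri(S,rs[0],T,rt[0]); print("paddle",P.round(4),e)
ax=((C[3]-C[0])+(C[2]-C[1]));ax[2]=0;ax/=np.linalg.norm(ax); yv=np.array([-ax[1],ax[0],0])
ctr=C.mean(0); org=ctr+.05*ax; org[2]=0   # base centre at x=-0.05
print("org",org,"ax",ax,"yaw",np.arctan2(ax[1],ax[0]))
loc=lambda p:np.array([(p-org)@ax,(p-org)@yv,p[2]])
print("paddle local",loc(P).round(4))
g,eg=tri(S,(220+43/2.4,120+42/2.4),T,(190+(372-336)/2.6,155+106/2.6)); print("grip",loc(g).round(4),eg)
for nm,uv in (("grip",(220+43/2.4,120+42/2.4)),("pivot",(220+214/2.4,120+230/2.4)),("paddle",rs[0])):
    print(nm,loc(onplane(S,uv,org,yv)).round(4))
b=((i[...,2]>80)&(i[...,0]<.4*i[...,2])).astype(np.uint8);b[:200]=0;b[250:]=0;b[:,:255]=0;b[:,300:]=0
x=cv2.boundingRect(b);print("blue",x, loc(onz(S,x[0]+x[2]/2,x[1]+x[3]/2,.112)).round(4))
E
```

```text
[[ 0.665 -0.179  0.022]
 [ 0.503 -0.207  0.022]
 [ 0.456  0.088  0.022]
 [ 0.617  0.118  0.022]]
[np.float64(0.165), np.float64(0.299), np.float64(0.164), np.float64(0.301)]
(array([266.97637795, 155.23622047]), array([258, 149,  18,  14, 127], dtype=int32)) (array([261.32701422, 188.98578199]), array([254, 182,  16,  15, 211], dtype=int32))
paddle [0.5467 0.0392 0.2928] 0.002452780923440712
org [0.55215289 0.00423897 0.        ] ax [-0.15864672  0.98733541  0.        ] yaw 1.7301161889091443
paddle local [ 3.540e-02 -2.000e-04  2.928e-01]
grip [ 0.1556 -0.0016  0.3116] 1.0677628485155508e-05
grip [0.1538 0.     0.3126]
pivot [-0.1206  0.      0.1587]
paddle [0.037  0.     0.2922]
blue (263, 207, 27, 15) [0.0004 0.0012 0.112 ]
```

```bash
cat >> h.py <<'E'
from scipy.spatial.transform import Rotation as Ro
org=np.array([.55215,.00424,0]);ax=np.array([-.15865,.98734,0]);yv=np.array([-ax[1],ax[0],0]);Z=np.array([0,0,1.])
def pose(q,back=0.,tip=.022):
    "TCP pose with the tip on the pressed (0.20) paddle at arm angle q, drawn back along the tool by `back`"
    c,s=np.cos(q),np.sin(q); P=org+ax*(-.140+.209*c-.0197*s)+Z*(.175+.209*s+.0197*c)
    t=min(q-.2,.25); z=ax*np.sin(t)-Z*np.cos(t); y=ax*np.cos(t)+Z*np.sin(t)
    return P-z*(tip+back), Ro.from_matrix(np.c_[np.cross(y,z),y,z]).as_rotvec()
E
python3 - <<'E'
from h import *
from rig import manip as m
for q in (.62,.43,.2,0,-.05): print(q,pose(q)[0].round(3),m.solve_ik(*pose(q)))
m.command_gripper(0.0,20)
p=m.get_position(); m.servo_line([p[0],p[1],.47],rate=.25)
P,r=pose(.45,.12); print(P); m.move_to(P,r)
print(m.get_time(),m.get_position(),m.get_contact_force())
P,r=pose(.45,.045); m.servo_line(P,r,rate=.15); m.hold(.2)
print(m.get_time(),m.get_position(),m.get_contact_force(),m.get_width())
for n in("side","top"):
    c=m.camera(n); np.savez(f"{n}1.npz",**c)
    i=c["image"][:,:,::-1]; i=i[90:240,200:350] if n=="side" else i[130:250,190:340]
    cv2.imwrite(f"pics/{n}1.png",cv2.resize(i,None,fx=3.5,fy=3.5,interpolation=2))
E
```

```text
0.62 [0.55  0.017 0.334] [-0.11155157  0.25561267  1.6981772   0.25262784  1.26539209 -1.92738599]
0.43 [0.546 0.041 0.301] [-0.0613914   0.27697075  1.74440544  0.24276755  1.18198287 -1.89088815]
0.2 [0.542 0.064 0.258] [ 9.63548361e-02  3.02684692e-01  1.80094043e+00 -4.44089210e-16
  1.03796753e+00 -1.63376386e+00]
0 [0.541 0.077 0.216] [ 0.22055722  0.36615525  1.83514408 -0.24332549  0.96674802 -1.36824509]
-0.05 [0.54  0.078 0.206] [ 0.24855042  0.38756969  1.84125556 -0.30596868  0.95806529 -1.29901267]
[0.55143714 0.00867638 0.42123217]
4.375 [0.55149602 0.00933037 0.42128849] [-0.48062632 -0.11458216  0.88667435]
5.225 [0.54908325 0.02680026 0.34968983] [ 0.49994621 -1.08764968  0.79370711] -2.744249618989751e-05
```

View pics/side1.png

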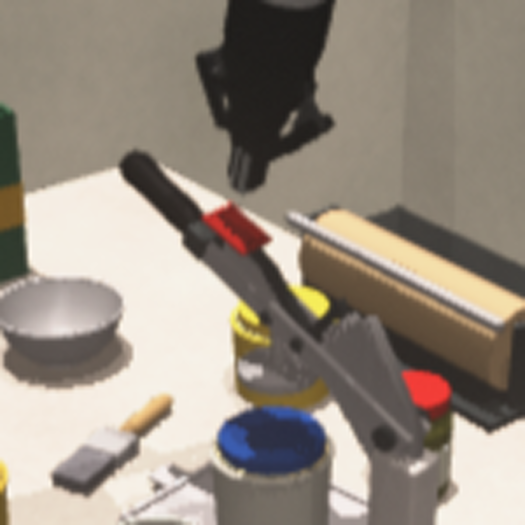

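View pics/top1.png

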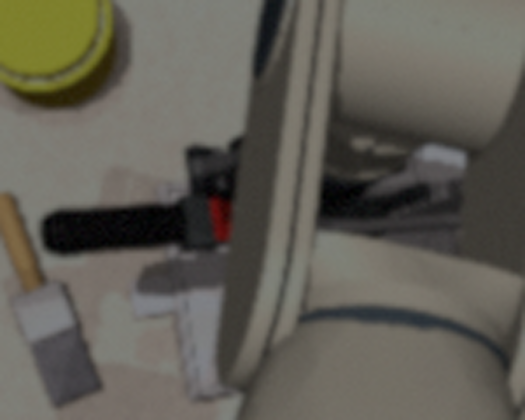

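The side crop shows the shut fingertips at crop (243,188), directly above the paddle at (235,228). In the top view the wrist hides the paddle. Next I'll touch down slowly while watching the force.

```bash
python3 - <<'E'
from h import *
from rig import manip as m
f0=m.get_contact_force()
def go(q,b,rate):
    P,r=pose(q,b); m.servo_line(P,r,rate=rate); f=np.array(m.get_contact_force())-f0
    print(round(m.get_time(),2),q,b,f.round(1),(np.array(m.get_position())-P).round(4)); return f
go(.45,.022,.05)
for b in (.017,.013,.009,.006,.003,0.):
    if go(.45,b,.02)[2]>6.5: break
c=m.camera("side"); np.savez("side2.npz",**c); print(red(c["image"],240,300,130,190))
cv2.imwrite("pics/side2.png",cv2.resize(c["image"][90:240,200:350,::-1],None,fx=3.5,fy=3.5,interpolation=2))
E
```

```text
5.93 0.45 0.022 [ 0.6 -0.1  0.7] [-0.      0.0001 -0.0002]
6.33 0.45 0.017 [ 0.4 -0.8  0.5] [-0.      0.     -0.0001]
6.68 0.45 0.013 [-0.3 -0.4  0.8] [-0.0001  0.     -0.0002]
7.03 0.45 0.009 [ 0.5 -0.1  6. ] [0.0003 0.0001 0.0004]
7.33 0.45 0.006 [0.8 0.5 6. ] [0.0004 0.0002 0.0005]
7.63 0.45 0.003 [0.8 1.  7.4] [0.0004 0.0002 0.0006]
(array([261.62857143, 156.74285714]), array([257, 152,  11,  11,  35], dtype=int32))
```

View pics/side2.png

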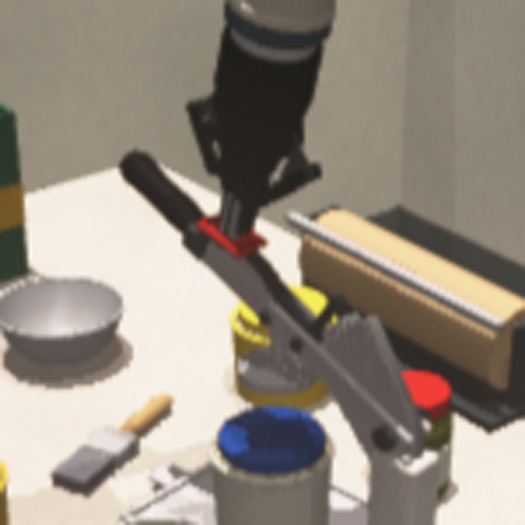

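The tips press on the middle of the paddle at crop (235,235). The paddle has tilted down and the arm hasn't moved. I'll keep pressing, then follow the arc, with a force guard.

```bash
python3 - <<'E'
from h import *
from rig import manip as m
f0=np.array([.5,-1.09,.79])
def go(q,b,rate):
    P,r=pose(q,b); m.servo_line(P,r,rate=rate); f=np.array(m.get_contact_force())-f0
    print(round(m.get_time(),2),q,b,f.round(1),(np.array(m.get_position())-P).round(4)); return f
ok=True
for b in (0,-.003,-.006):
    if go(.45,b,.015)[2]>14: ok=False;break
c=m.camera("side"); np.savez("side3.npz",**c); i=c["image"].astype(int)
a=np.load("side0.npz")["image"].astype(int)
def end(i):  # top-left-most dark pixel of grip
    g=(i[125:175,225:262].sum(2)<130); v,u=np.nonzero(g); k=np.argsort(u+v)[:12]; return (u[k].mean()+225).round(2),(v[k].mean()+125).round(2)
print(ok,end(a),end(i))
E
```

```text
8.03 0.45 0 [-0.9  2.5  6. ] [0.0004 0.0003 0.0008]
8.38 0.45 -0.003 [-0.7  3.4  7.7] [0.0005 0.0004 0.0011]
8.73 0.45 -0.006 [-3.   4.9 10.9] [0.0004 0.0009 0.0017]
True (np.float64(236.58), np.float64(137.83)) (np.float64(236.17), np.float64(138.5))
```

```bash
python3 - <<'E'
from h import *
from rig import manip as m
f0=np.array([.5,-1.09,.79])
def go(q,b,rate):
    P,r=pose(q,b); m.servo_line(P,r,rate=rate); f=np.array(m.get_contact_force())-f0
    print(round(m.get_time(),2),q,f.round(1),(np.array(m.get_position())-P).round(4)); return f
for q,v in ((.405,.015),(.39,.015),(.36,.02),(.28,.03),(.20,.03),(.12,.03)):
    if go(q,0,v)[2]>16: print("stop");break
c=m.camera("side"); np.savez("side4.npz",**c)
cv2.imwrite("pics/side4.png",cv2.resize(c["image"][90:240,200:350,::-1],None,fx=3.5,fy=3.5,interpolation=2))
E
```

```text
9.25 0.405 [-1.4 -2.4  9.4] [ 0.0007 -0.0004  0.0013]
9.62 0.39 [-1.1 -1.2  8.2] [ 0.0007 -0.0004  0.0012]
10.09 0.36 [-1.1 -1.6  7.8] [ 0.0006 -0.0002  0.0011]
10.82 0.28 [-1.7  0.7  8. ] [0.0005 0.     0.001 ]
11.56 0.2 [-1.6  3.   7.3] [0.0004 0.0002 0.0009]
12.29 0.12 [-2.3  3.2  6.9] [0.0004 0.0004 0.0008]
```

View pics/side4.png

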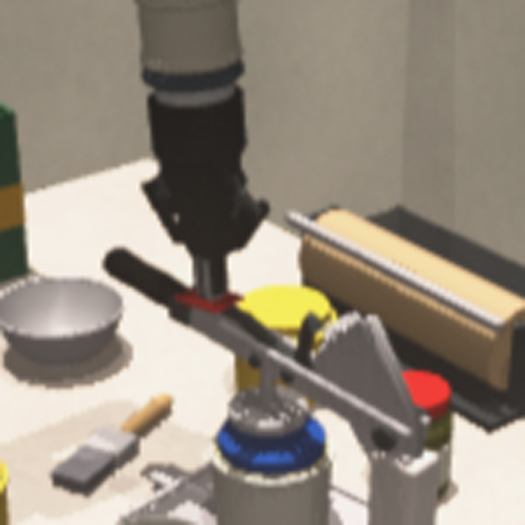

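The paddle is still pressed, and the foot at crop (268,410) hangs just above the blue follower. I'll go slowly to contact.

```bash
python3 - <<'E'
from h import *
from rig import manip as m
f0=np.array([.5,-1.09,.79])
def go(q,b,rate):
    P,r=pose(q,b); m.servo_line(P,r,rate=rate); f=np.array(m.get_contact_force())-f0
    print(round(m.get_time(),2),round(q,3),f.round(1)); return f
go(.06,0,.02); 
for q in np.arange(.04,-.061,-.01):
    if go(q,0,.012)[2]>15: break
c=m.camera("side"); np.savez("side5.npz",**c)
cv2.imwrite("pics/side5.png",cv2.resize(c["image"][90:240,200:350,::-1],None,fx=3.5,fy=3.5,interpolation=2))
E
```

```text
13.14 0.06 [-3.5  3.9  8.2]
13.65 0.04 [-3.   4.7  7.9]
13.98 0.03 [-2.9  4.5  7.4]
14.32 0.02 [-3.   3.8  9. ]
14.65 0.01 [-2.4  5.5  7.8]
14.98 -0.0 [-2.8  5.1  7.9]
15.32 -0.01 [-7.4  4.6 19.5]
```

View pics/side5.png

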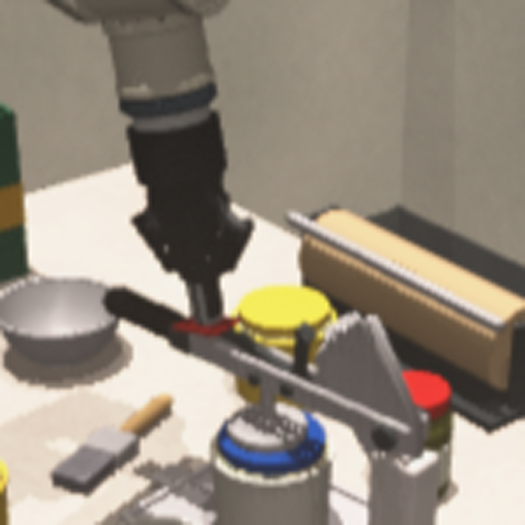

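The foot at crop (268,428) is on the follower, and the force step at about q=0 agrees. I'll let go.

```bash
python3 - <<'E'
from h import *
from rig import manip as m
P,r=pose(-.005,.03); m.servo_line(P,r,rate=.03)
P,r=pose(-.005,.15); m.servo_line(P,r,rate=.15); m.hold(.5)
print(m.get_time(),m.get_contact_force())
c=m.camera("side")
cv2.imwrite("pics/side6.png",cv2.resize(c["image"][90:240,200:350,::-1],None,fx=3.5,fy=3.5,interpolation=2))
E
```

```text
18.0 [ 0.11070123 -0.30399557 -0.5665611 ]
```

View pics/side6.png

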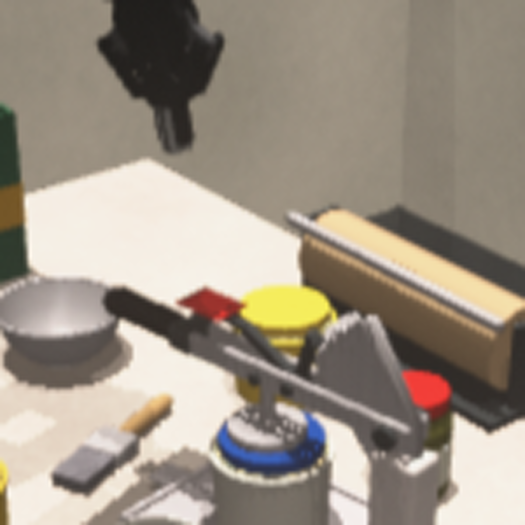

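The arm stayed down with the foot on the follower at crop (268,428), the paddle has sprung up at (212,303), and the gripper is clear.

```bash
python3 -c "
from rig import manip as m
print(m.sign_off())"
```

```text
the job is handed in; nothing more can be done
None
```

The press arm is down with its foot resting on the blue follower, the paddle is released, the gripper is clear, and the job was handed in at about 18 s; no verdict came back.

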